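# Tuck the eraser into the sketching case and push its lid shut

### The job

Pack up the open sketching case using fingertips only, picking nothing up: push the blue-sleeved eraser that sticks out over the front rim into the case until it lies flat on the tray floor, in the empty space between the pencils and the small erasers. Then push the standing lid over from behind, and press its front edge down with a fingertip so that it is fully shut. Leave the other things on the table where they are.

Things in the scene. Friction and masses are not known exactly. Their poses are not given: they have to be found in the camera images.
- case: Flat black sketching case, 185 (x) x 335 (y) mm, 21 mm high when shut; it does not slide. Origin: centre of its underside, 3 mm above the table. x points from its front rim (near the robot) to the hinge at the back, y to its left as seen from the front, z up. Tray floor 3 mm above the origin. The lid shuts only if the eraser lies flat on the floor: on a rib or the rim it is in the way.
- case_front (a point): Middle of the top of the case's front rim, at x = -93, y = 0, z = 18 mm of the case; wall 3 mm thick; axes as the case.
- case_bay (a point): Centre of the empty space, on the tray floor. It is bounded in x by two ribs along y (6 mm wide, tops 14 mm above the case's origin, at x = -73 to -67 and 57 to 63 mm of the case), in y by the pencils (from y = -10 mm to the left) and the small erasers (from y = -75 mm to the right), which reach at most about 18 mm above the case's origin. Axes as the case.
- case_hinge (a point): Middle of the lid's hinge axis, which runs along the case's y at x = 92, z = 14.5 mm of the case; axes as the case.
- case_lid (a joint): Lid angle, rad: 0 shut, 1.57 upright, at most 2.0 (leaning back). The stiff hinge (0.12 N m) keeps the lid where it is left above about 0.95 rad; below that it sinks shut slowly by its own weight (220 g). The lid is a plate 3 mm thick, 335 mm wide, reaching 185 mm from the hinge, black inside, mostly white outside; its outer face lies 6.5 mm outside the plane through the hinge axis.
- lid_edge (a point): Middle of the lid's free (front) edge, on its outer face; about 0.2 m above the table while the lid is upright, at x = -93, y = 0, z = 21 mm of the case when it is shut.
- eraser: Vinyl eraser with a blue sleeve and a white end, a plain block 23 x 60 x 13 mm, 30 g. Origin: centre of its underside; y axis along its length. At the start it leans on the front rim and the front rib before the empty space, roughly along the case's x: the white end sticks out 10 to 20 mm in front of the rim, its underside about 20 mm above the case's origin; it tilts down about 0.17 rad towards the tray.
- eraser_mid (a point): Centre of the eraser (6.5 mm above its underside); 9.5 mm above the case's origin when it lies flat on the tray floor.
- lead_holder: Bystander: short black lead holder 9 x 98 x 8 mm lying in front of the case, to the left; origin: centre of its underside.
- sharpener: Bystander: metal wedge sharpener 16 x 25 x 12 mm in front of the case, to the right; origin: centre of its underside.
- glue_stick: Bystander: glue stick standing right of the case, 26 mm across, 89 mm tall; origin: centre of its underside.
- paint_tube: Bystander: paint tube 36 x 125 x 20 mm lying left of the case; origin: centre of its underside.
- ink_bottle: Bystander: ink bottle 43 mm across, 60 mm tall, standing on the paper behind the case; origin: centre of its underside.
Not all that is in view belongs to the job. Of the things that look like the eraser, the smaller one is meant.

How it is judged:
By the outcome, as a careful person would: the job done as asked, in the order asked, and still so for the second after the job is handed in, with the robot touching nothing.
It also fails if it takes over 46 s, if anything falls off the work surface, if the arm or the gripper's body presses on something with over 40 N, if the wrist force passes 120 N, or if a joint passes its speed limit or range.

### The arm

A 7-joint arm with a two-finger parallel gripper is mounted at the origin on a cart in front of the work surface, level with it; the furniture and walls round the work are solid. World frame = base frame: x ahead of the robot, y to its left, z up, the work surface at z = 0. Lengths are in m, angles in rad, forces in N, time in s.
With the tool pointing down it reaches from about 0.425 to 0.875 m from the base axis. Payload 4.7 kg.
Tool frame: the origin (TCP) lies between the finger pads; the fingertips stand 11 mm ahead of it and the grasp point (between the pads) lies 8 mm behind it; z points along the fingers, y is the direction in which the jaws open and shut (so a half turn about z gives the same grasp; the last joint's range is limited). The gripper opens to 87 mm and grips with 3 to 60 N. Pads are 19 mm wide; open, the fingers measure 117 mm over their backs; the gripper's body (75 mm by 190 mm) begins 51 mm behind the grasp point.
Start: joints at [-1.21, 0.321, -0.07, 1.45, 0.023, 1.371, -0.057], TCP at [0.221, 0.611, 0.21] pointing down, gripper open.
Joint ranges: [-2.86, 2.86], [-0.3, 2.09], [-1.38, 1.24], [0.06, 2.45], [-1.56, 4.7], [0.09, 2.05], [-2.69, 2.69]. Speed limits (rad/s): [2.57, 2.57, 3.14, 3.14, 3.14, 3.14, 3.14].

### API

Orientations are given as a rotation vector (axis times angle).
In Python, from bench import ctrl gives the robot as it stands.
- The arm moves only by the tool servo_tool, never from a script. Its argument "series" is a list of rows, each an object with "travel": the shift along the tool's x, y, z in m, a list of three; "angular": the turn, a rotation vector about the tool's x, y, z in rad, a list of three. A call has 1 to 5 rows; each row shifts and turns the commanded pose from where the row before left it, along the tool's axes as they then stand; what a row does not reach is not made up. A row lasts 1/10 s, in which the tool goes at most 50 mm and 8.59 degrees, less where a joint would pass 70% of its speed; a pose out of reach is approached as far as the arm can. A call with a gripper value outside its range is refused whole. "claw" is the finger opening in m, from 0 to 0.087, set as the call begins (left out, the last holds). The fingers move at their own pace and stop on an object; "squeeze" is the grip in N (left out, the last holds). Time passes only in rows, so rows that do not move let the fingers close. It gives the time, the measured TCP pose, the force and the opening at its end, in the units of the state.
- ctrl.get_state(): the state, without advancing time (a new reading comes with each control period).
- ctrl.get_image(name): name is "scene" or "top"; returns the picture (400x640x3 uint8, red, green, blue); there is no depth.
- ctrl.calibration(name): a dict with "fx", "fy", "cx", "cy" (pixels), "rvec" (rotation vector, rad) and "tvec" (3), from world to camera coordinates, as OpenCV has them. Camera axes: x right, y down, z forward; pixel columns grow to the right and rows downward; lengths in m; the calibration is good to about 2 mm. A picture is of the moment at which its call begins. calibration takes no time and is no camera call.
- ctrl.close_job(): hands the job in, once; it reports no verdict.
The state is a dict: "time": time; "joint_positions": joint angles; "qd": joint speeds; "joint_torque": joint torques, N m; "position": TCP position; "tool_rot": TCP orientation; "ft_force": force on the tool from outside, world axes, zero at the start; "torque": the same for the moment, N m; "grip_width": opening from 0.0 (shut) to 1.0 (fully open).
Only numpy, scipy, OpenCV 4.12 (cv2) and the standard library are available. Lean on these libraries where they do the work, as an engineer would, in place of code of your own. Each camera call takes 0.05 s, during which the arm holds its last target.

## Working session

There is one attempt and no reset: what is moved stays moved. The work goes in short steps, Python scripts to look and compute and a tool call to move; the robot and the scene stay as the last step left them, time stands still between calls to the robot, and variables do not carry over. Pictures are saved under pics/ and viewed, and the job is handed in when it is done.

Besides the shell and the picture viewer there is one more tool, called after ">>>" as name(argument=value, ...) on one line, values as JSON. servo_tool: Moves the arm, as the interface text tells. Its arguments: {"type":"object","properties":{"series":{"type":"array","items":{"type":"object","properties":{"travel":{"type":"array","items":{"type":"number"}},"angular":{"type":"array","items":{"type":"number"}}}}},"claw":{"type":"number"},"squeeze":{"type":"number"}},"required":["series"]}

```bash
mkdir -p pics; ls; python3 - <<'E'
from bench import ctrl
import cv2
print(ctrl.get_state())
for n in("scene","top"):
    im=ctrl.get_image(n); cv2.imwrite(f"pics/{n}0.png",im[:,:,::-1]); print(n,ctrl.calibration(n))
E
```

```text
pics
{'time': 0.0, 'joint_positions': array([-1.20991067,  0.32180828, -0.07009587,  1.45168354,  0.02259327,
        1.37075464, -0.05689702]), 'qd': array([ 7.83227609e-04, -1.03076006e-03, -3.99751924e-05, -5.69781149e-04,
        1.85219832e-03, -4.27620029e-04, -2.73153990e-03]), 'joint_torque': array([-4.91301557e-05, -4.91282845e+01, -4.03854540e-01, -3.12531137e+01,
       -6.38217176e-02,  4.36741335e-02,  1.70588742e-04]), 'position': array([0.22076592, 0.61075898, 0.20906686]), 'tool_rot': array([-5.41896715e-01, -3.09426229e+00,  2.90833009e-03]), 'ft_force': array([-0.38201877, -0.60770497, -0.15428657]), 'torque': array([ 0.02478654, -0.0054168 , -0.04364117]), 'grip_width': 1.0024131296286825}
scene {'fx': 361.60145312001697, 'fy': 361.60145312001697, 'cx': 328.98719335701156, 'cy': 197.0005940098505, 'rvec': array([ 2.15862098, -0.76089275,  0.333041  ]), 'tvec': array([-0.46072467,  0.28292244,  0.72446019])}
top {'fx': 516.9914125315131, 'fy': 516.9914125315131, 'cx': 321.7501357267829, 'cy': 202.96889396342698, 'rvec': array([ 2.20391809, -2.18293083,  0.07235503]), 'tvec': array([0.00185193, 0.58463181, 1.26221741])}
```

View pics/scene0.png

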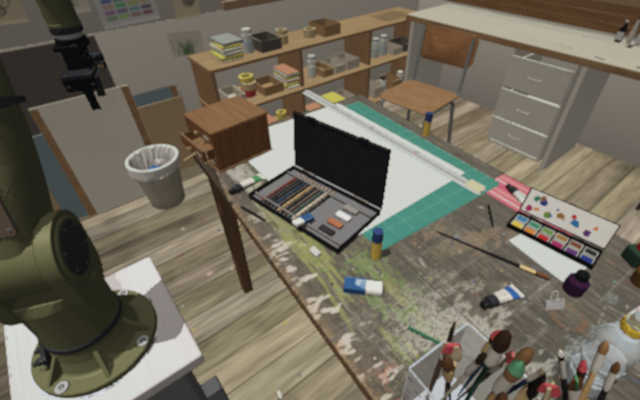

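View pics/top0.png

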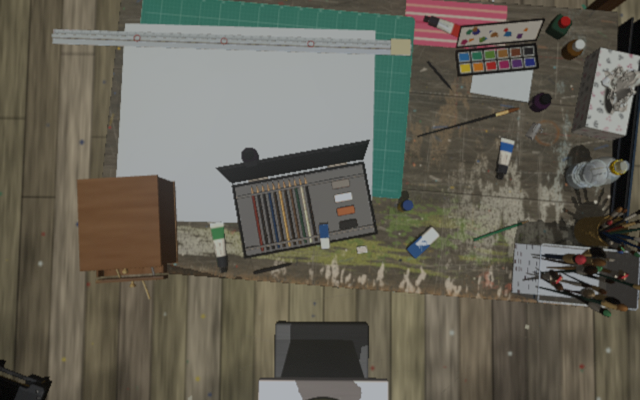

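```bash
python3 - <<'E'
import cv2
a=cv2.imread("pics/top0.png"); 
cv2.imwrite("pics/top0z.png",cv2.convertScaleAbs(cv2.resize(a[130:280,200:400],None,fx=4,fy=4,interpolation=cv2.INTER_CUBIC),alpha=1.8))
a=cv2.imread("pics/scene0.png"); 
cv2.imwrite("pics/scene0z.png",cv2.convertScaleAbs(cv2.resize(a[105:265,220:420],None,fx=3.7,fy=3.7,interpolation=cv2.INTER_CUBIC),alpha=1.6))
E
```

```text
(no output)
```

View pics/top0z.png

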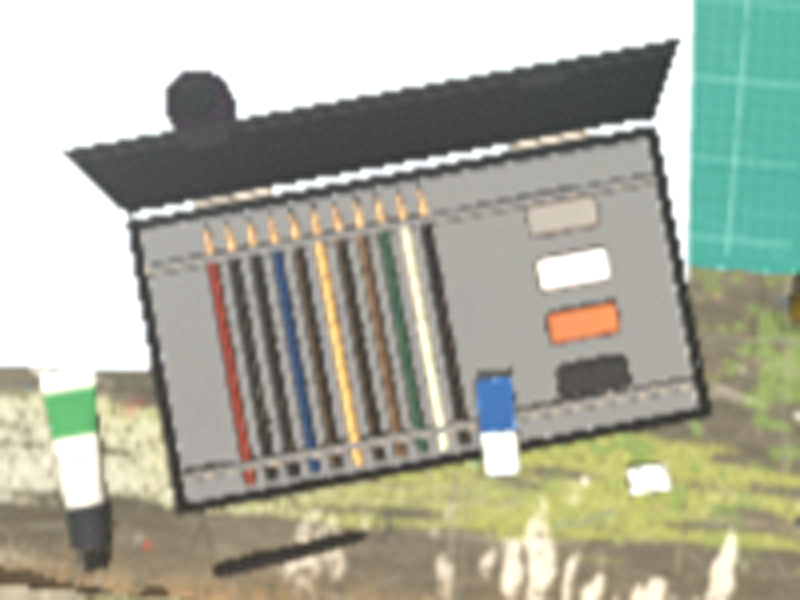

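View pics/scene0z.png

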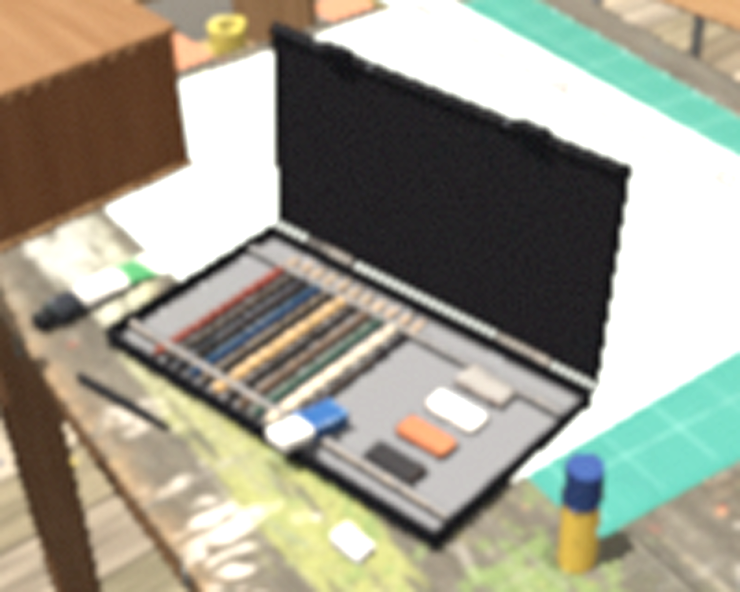

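```bash
cat > h.py <<'E'
import numpy as np, cv2
from scipy.optimize import least_squares
from scipy.spatial.transform import Rotation as R
from bench import ctrl
def cal(n):
    c=ctrl.calibration(n); K=np.array([[c['fx'],0,c['cx']],[0,c['fy'],c['cy']],[0,0,1.]]); return K,np.array(c['rvec']),np.array(c['tvec'])
def proj(n,P):
    K,r,t=cal(n); return cv2.projectPoints(np.asarray(P,float).reshape(-1,1,3),r,t,K,None)[0].reshape(-1,2)
def ray(n,uv,z):
    K,r,t=cal(n); Rm=cv2.Rodrigues(r)[0]; d=Rm.T@np.linalg.inv(K)@np.array([uv[0],uv[1],1.]); c=-Rm.T@t
    return c+d*(z-c[2])/d[2]
def un(p,f,o): return (np.asarray(p,float)+.5)/f-.5+np.array(o)
E
cat > fit.py <<'E'
from h import *
T=un([(182,508),(708,412),(653,130),(132,218),(68,152),(677,42)],4,(200,130))
S=un([(112,338),(440,542),(592,395),(275,232),(277,30),(628,172)],3.7,(220,105))
def pts(p):
    x,y,yaw,th=p; c=np.array([(-.0925,.1675,.018),(-.0925,-.1675,.018),(.0925,-.1675,.018),(.0925,.1675,.018)])
    # lid edge: outer face at offset 6.5mm, dist 185
    a=np.array([-np.cos(th),0,np.sin(th)]); n=np.array([np.sin(th),0,np.cos(th)])
    e=np.array([.092,0,.0145])+.185*a+.005*n
    P=np.vstack([c,e+[0,.1675,0],e-[0,.1675,0]])
    return (R.from_euler('z',yaw).apply(P))+[x,y,.003]
f=lambda p:np.r_[(proj('top',pts(p))-T).ravel(),(proj('scene',pts(p))-S).ravel()]
r=least_squares(f,[.6,0,.2,1.6],loss='soft_l1')
print(r.x); print(f(r.x).reshape(2,6,2).round(1))
x,y,yaw,th=r.x
Rc=R.from_euler('z',yaw)
w=lambda P:Rc.apply(P)+[x,y,.003]
print('front',w([-.093,0,.018]),'bay',w([-.005,-.0425,.003]),'hinge',w([.092,0,.0145]),'edge corners',pts(r.x)[4:])
np.save('case.npy',r.x)
# eraser
for uv in [(477,375),(512,373),(483,475),(519,473)]:
    p=ray('top',un(uv,4,(200,130)),.035); print('er',p, Rc.inv().apply(p-[x,y,.003]))
E
python3 fit.py
```

```text
[0.56850337 0.04754528 0.18580274 1.64538686]
[[[-0.4  1.7]
  [ 2.4  1.7]
  [ 2.6 -1.3]
  [-0.4  0.2]
  [-0.   0.1]
  [ 2.6  0.3]]

 [[-1.7 -3.2]
  [-0.9 -1.8]
  [ 2.2 -1.6]
  [ 0.  -3. ]
  [-1.  -3. ]
  [ 2.5 -1.3]]]
front [0.47710406 0.03036488 0.021     ] bay [0.57144069 0.0048531  0.006     ] hinge [0.65891989 0.06454095 0.0175    ] edge corners [[ 0.64642614  0.23262594  0.20161299]
 [ 0.70831254 -0.09660813  0.20161299]]
er [0.53367032 0.01407368 0.035     ] [-0.04041691 -0.02646059  0.032     ]
er [ 0.53509062 -0.00723206  0.035     ] [-0.04295698 -0.047662    0.032     ]
er [0.47301634 0.00984006 0.035     ] [-0.10080903 -0.0194164   0.032     ]
er [ 0.47442862 -0.01201216  0.035     ] [-0.10345794 -0.04115341  0.032     ]
```

```bash
cat >> h.py <<'E'
def casepts(p):
    x,y,yaw,th=p; c=np.array([(-.0925,.1675,.018),(-.0925,-.1675,.018),(.0925,-.1675,.018),(.0925,.1675,.018)])
    a=np.array([-np.cos(th),0,np.sin(th)]); n=np.array([np.sin(th),0,np.cos(th)])
    h=np.array([.092,0,.0145]); e=h+.185*a+.0065*n; W=np.array([0,.1675,0])
    P=np.vstack([c,e+W,e-W,c-[0,0,.018],h+.0065*n+W,h+.0065*n-W])
    return R.from_euler('z',yaw).apply(P)+[x,y,.003]
def overlay(img,n,p,off,f,size,out,extra=None,gain=1.6):
    a=img[off[1]:off[1]+size[1],off[0]:off[0]+size[0]]
    a=cv2.convertScaleAbs(cv2.resize(a,None,fx=f,fy=f,interpolation=cv2.INTER_CUBIC),alpha=gain)
    q=((proj(n,casepts(p))-off+.5)*f-.5)
    L=lambda i,j,c:cv2.line(a,tuple(int(v) for v in q[i]),tuple(int(v) for v in q[j]),c,1)
    for i in range(4): L(i,(i+1)%4,(0,0,255)); L(6+i,6+(i+1)%4,(255,0,255))
    L(4,5,(0,255,255));L(10,4,(0,255,255));L(11,5,(0,255,255));L(10,11,(0,255,255))
    if extra is not None:
        q=((proj(n,extra)-off+.5)*f-.5)
        for i in range(0,len(q),2): cv2.line(a,tuple(int(v) for v in q[i]),tuple(int(v) for v in q[i+1]),(0,255,0),1)
    cv2.imwrite(out,a)
E
python3 - <<'E'
from h import *
p=np.load('case.npy')
overlay(cv2.imread('pics/top0.png'),'top',p,(200,130),4,(200,150),'pics/ov_t.png')
overlay(cv2.imread('pics/scene0.png'),'scene',p,(230,105),4.5,(170,130),'pics/ov_s.png')
E
```

```text
(no output)
```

View pics/ov_t.png

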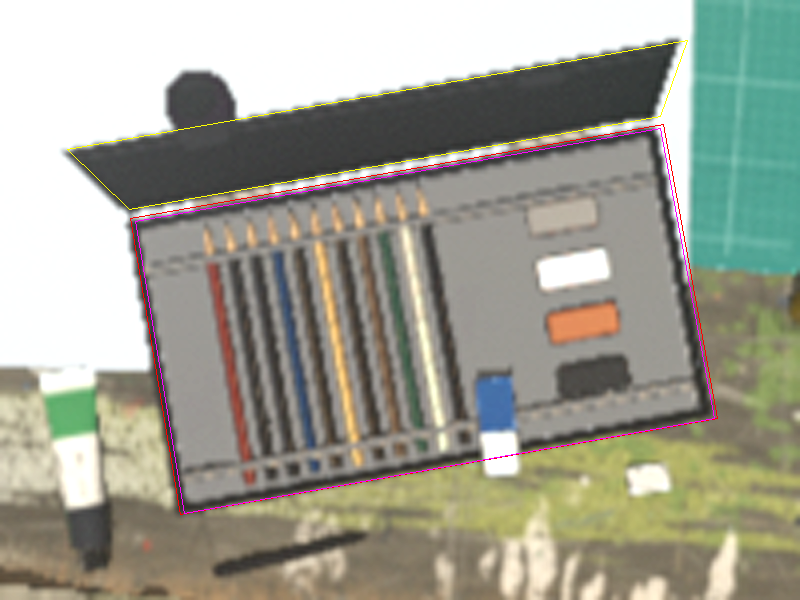

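View pics/ov_s.png

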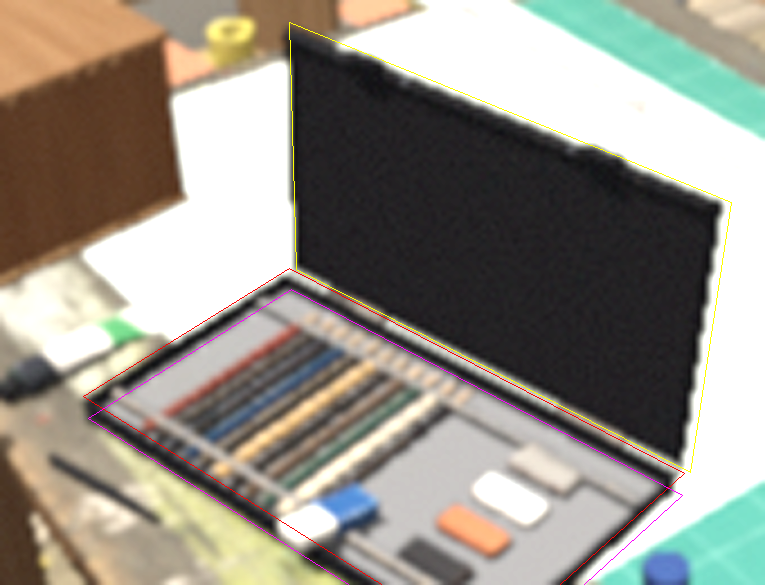

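```bash
python3 - <<'E'
from h import *
T=un([(182,508),(708,412),(653,130),(132,218),(68,152),(677,42)],4,(200,130))
S=un([(112,338),(440,542),(592,395),(275,232),(277,30),(628,172)],3.7,(220,105))
def P(p):
    q=casepts(p[:4])[:6]; c=np.array([p[0],p[1],0]); return (q-c)*[p[4],p[4],1]+c+[0,0,p[5]]
for n,obs in(('top',T),('scene',S)):
    K,r,t=cal(n); Rm=cv2.Rodrigues(r)[0]; print(n,'cam',-Rm.T@t,'fwd',Rm[2])
for use in('ts','t','s'):
  def f(p):
    o=[]
    if 't' in use:o.append(proj('top',P(p))-T)
    if 's' in use:o.append(proj('scene',P(p))-S)
    return np.r_[np.concatenate(o).ravel(),(p[4]-1)/.005,(p[5])/.002]
  r=least_squares(f,[.57,.05,.19,1.64,1,0]);print(use,r.x.round(4),r.cost);print(f(r.x)[:-2].reshape(-1,2).round(1).tolist())
E
```

```text
top cam [0.50733058 0.01421204 1.29514643] fwd [ 0.06036354 -0.00528684 -0.99816246]
scene cam [ 0.13788407 -0.58689172  0.67357329] fwd [ 0.46768418  0.60849694 -0.64109515]
ts [ 0.5694  0.0495  0.1899  1.6447  0.9899 -0.0068] 15.927281133541232
[[-0.0, 0.9], [0.6, 0.7], [0.7, -1.1], [-0.1, 0.6], [0.3, 0.1], [0.3, 0.2], [-0.8, -1.6], [-1.1, -1.2], [1.0, -0.6], [0.0, -1.2], [-0.7, -1.0], [1.4, 0.2]]
t [ 5.699e-01  5.020e-02  1.877e-01  1.639e+00  9.904e-01 -1.200e-03] 4.945066832416474
[[-0.8, 0.7], [0.6, 0.7], [0.8, -1.5], [-0.7, 0.0], [-0.4, -0.2], [0.5, 0.1]]
s [ 0.565   0.0431  0.191   1.6325  0.9896 -0.0026] 9.472274482421291
[[-1.4, -0.9], [-0.7, 0.0], [1.6, 0.2], [-0.1, -0.8], [-1.5, -0.8], [1.7, 0.7]]
```

>>> servo_tool(series=[{"travel": [-0.027,-0.036,-0.015],"angular": [0,0,-0.08]},{"travel": [-0.03,-0.034,-0.018],"angular": [0,0,-0.08]},{"travel": [-0.03,-0.034,-0.018],"angular": [0,0,-0.08]},{"travel": [-0.033,-0.031,-0.018],"angular": [0,0,-0.08]},{"travel": [-0.036,-0.028,-0.018],"angular": [0,0,-0.08]}], claw=0.0, squeeze=20)

```text
time: 0.6
position: [0.3421, 0.4234, 0.2979]
tool_rot: [0.09, -3.14, -0.0]
ft_force: [0.2, 0.4, 0.5]
grip_width: 0.629
```

>>> servo_tool(series=[{"travel": [0.0,-0.048,0.0]},{"travel": [0.0,-0.049,0.0]},{"travel": [-0.01,-0.048,0.0]},{"travel": [-0.01,-0.048,0.005]},{"travel": [-0.01,-0.048,0.005]}])

```text
$.series[0]: bad value
```

>>> servo_tool(series=[{"travel": [-0.01,-0.048,0.01]},{"travel": [-0.01,-0.047,0.01]},{"travel": [-0.01,-0.046,0.01]},{"travel": [-0.005,-0.045,0.01],"angular": [0,0,-0.02]},{"travel": [0,0,0.02]}])

```text
$.series[0]: bad value
```

>>> servo_tool(series=[{"travel": [0.0,-0.048,0.0],"angular": [0,0,0]},{"travel": [0.0,-0.049,0.0],"angular": [0,0,0]},{"travel": [-0.01,-0.048,0.0],"angular": [0,0,0]},{"travel": [-0.01,-0.048,0.005],"angular": [0,0,0]},{"travel": [-0.01,-0.048,0.005],"angular": [0,0,0]}])

```text
time: 1.1
position: [0.3848, 0.1841, 0.2869]
tool_rot: [-0.084, 3.14, 0.001]
ft_force: [0.9, -0.0, -0.6]
grip_width: 0.171
```

>>> servo_tool(series=[{"travel": [-0.01,-0.048,0.01],"angular": [0,0,0]},{"travel": [-0.01,-0.047,0.01],"angular": [0,0,0]},{"travel": [-0.01,-0.046,0.01],"angular": [0,0,0]},{"travel": [-0.005,-0.045,0.01],"angular": [0,0,-0.02]},{"travel": [0,0,0.02],"angular": [0,0,0]}])

```text
time: 1.6
position: [0.4309, -0.0043, 0.2279]
tool_rot: [-0.099, 3.137, -0.001]
ft_force: [0.2, 0.8, 0.2]
grip_width: 0.005
```

```bash
cat > look.py <<'E'
import sys
from h import *
tag=sys.argv[1]
p=np.load('case.npy')
s=ctrl.get_state(); print(s['time'],s['position'],s['tool_rot'],s['ft_force'],s['grip_width'])
Rt=R.from_rotvec(s['tool_rot']); tip=s['position']+Rt.apply([0,0,.011]); print('tip',tip)
hw=[(.0095,.015),(.0095,-.015),(-.0095,-.015),(-.0095,.015)]
c=[tip+Rt.apply([a,b,0]) for a,b in hw]; ex=[]
for i in range(4): ex+=[c[i],c[(i+1)%4]]
for n in sys.argv[2:]:
    im=ctrl.get_image(n)[:,:,::-1].copy(); cv2.imwrite(f'pics/{n}_{tag}_raw.png',im)
    if n=='top': overlay(im,n,p,(200,130),4,(200,150),f'pics/{n}_{tag}.png',ex)
    else: overlay(im,n,p,(230,105),4.4,(170,135),f'pics/{n}_{tag}.png',ex)
E
python3 look.py 1 top scene
```

```text
1.6 [ 0.43091869 -0.00430165  0.22786299] [-9.91722506e-02  3.13694606e+00 -8.97690752e-04] [0.15704586 0.81383426 0.18495597] 0.004869008176917112
tip [ 0.43095275 -0.00430686  0.21686305]
```

View pics/top_1.png

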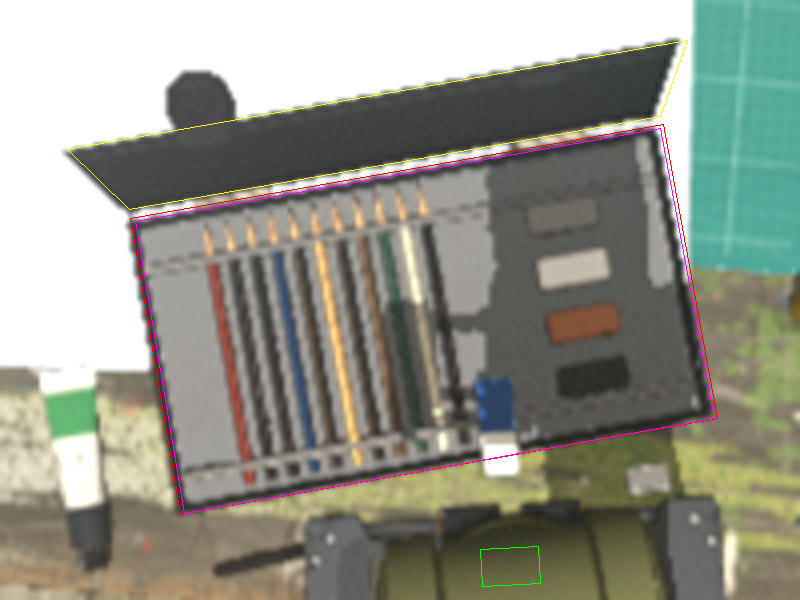

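View pics/scene_1.png

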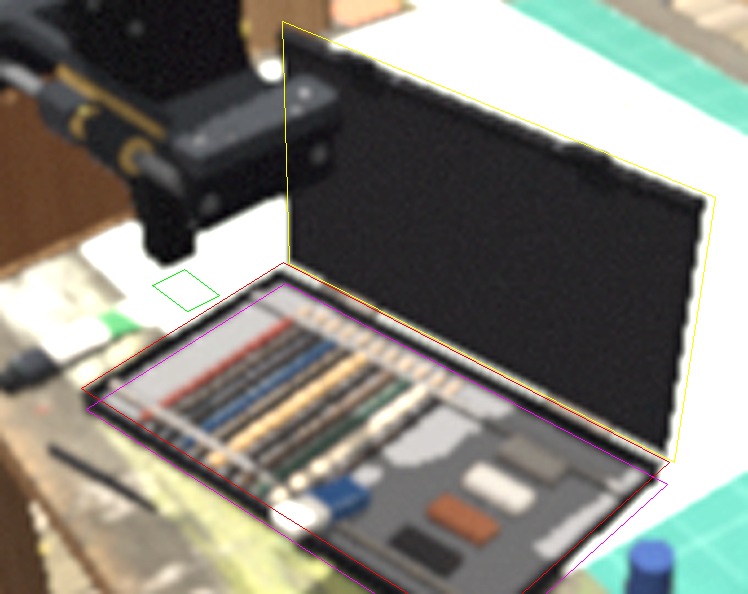

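```bash
python3 - <<'E'
from h import *
a=cv2.imread('pics/scene0.png')
Rt=R.from_rotvec([-5.41896715e-01, -3.09426229e+00,  2.90833009e-03]); t=np.array([0.22076592, 0.61075898, 0.20906686])
q=proj('scene',[t+Rt.apply(v) for v in [(0,0,0),(0,.0435,.011),(0,-.0435,.011),(0,.0585,.011),(0,-.0585,.011)]]);print(q)
o=(30,0);f=5
b=cv2.resize(a[0:120,30:160],None,fx=f,fy=f,interpolation=cv2.INTER_CUBIC);b=cv2.convertScaleAbs(b,alpha=2,beta=20)
for p in q: cv2.circle(b,tuple(int(v) for v in (p-o+.5)*f),3,(0,255,0),-1)
cv2.imwrite('pics/g0.png',b)
a=cv2.imread('pics/scene_1_raw.png')
b=cv2.resize(a[90:190,220:330],None,fx=6,fy=6,interpolation=cv2.INTER_CUBIC);b=cv2.convertScaleAbs(b,alpha=2.5,beta=20)
s=ctrl.get_state();Rt=R.from_rotvec(s['tool_rot']);t=s['position'];print(t,s['qd'])
for d in (0,.011,-.008,-.059):
  p=proj('scene',[t+Rt.apply([0,0,d])])[0];cv2.circle(b,tuple(int(v) for v in (p-(220,90)+.5)*6),3,(0,255,0),-1)
cv2.imwrite('pics/g1.png',b)
E
```

```text
[[101.44847152 105.47220836]
 [105.00832624 102.88293996]
 [100.8855678  115.33278532]
 [105.6715298  100.88020758]
 [100.12316711 117.63507175]]
[0.42779673 0.00113655 0.22490659] [-0.02401314 -0.00867973 -0.05238919 -0.04545803 -0.00741504  0.03189123
 -0.00829561]
```

View pics/g0.png

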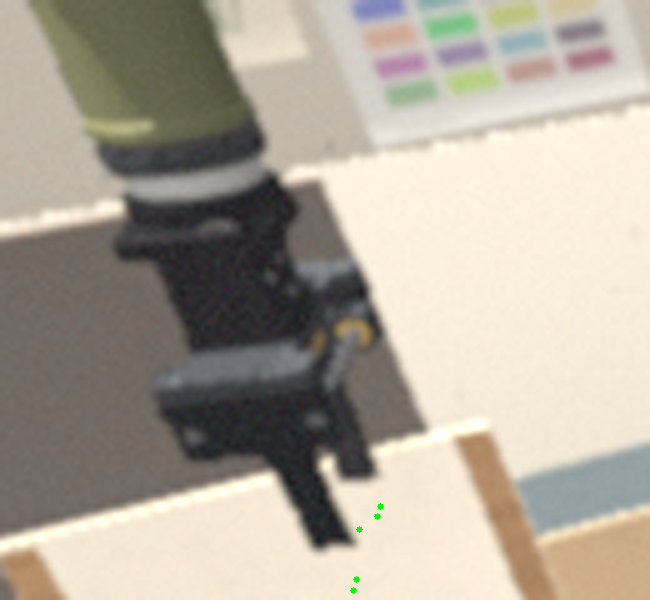

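View pics/g1.png

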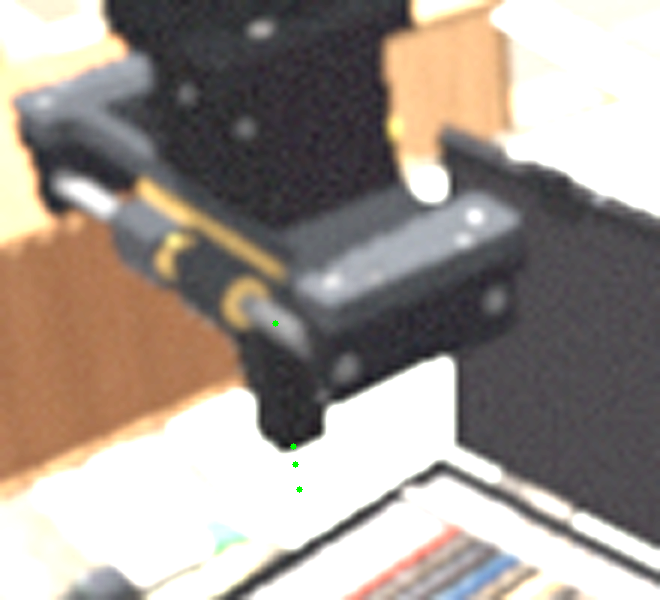

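```bash
python3 - <<'E'
from h import *
for uv in[(325,283),(250,272),(400,295)]: print(ray('top',uv,0))
print('sharp',ray('top',un((648,478),4,(200,130)),.01),'holder R',ray('top',un((368,536),4,(200,130)),.005))
print('bottle',ray('top',un((200,98),4,(200,130)),.06),'glue',ray('top',(406,203),.089))
s=ctrl.get_state();print(s['time'],s['position'],s['tool_rot'],s['qd'].round(3))
E
```

```text
[ 0.38637291 -0.00260097  0.        ]
[0.41188216 0.18422212 0.        ]
[ 0.3584219  -0.18926435  0.        ]
sharp [ 0.47142714 -0.09248383  0.01      ] holder R [0.43382862 0.08072002 0.005     ]
bottle [0.69802639 0.18224985 0.06      ] glue [ 0.58211988 -0.18927679  0.089     ]
1.7 [0.42779673 0.00113655 0.22490659] [ 1.09855714e-01 -3.13514811e+00 -9.83504544e-05] [-0.024 -0.009 -0.052 -0.045 -0.007  0.032 -0.008]
```

>>> servo_tool(series=[{"travel": [0,-0.005,0.045],"angular": [0,0,0]},{"travel": [0,0,0.048],"angular": [0,0,0]},{"travel": [0,0,0.045],"angular": [0,0,0]},{"travel": [0,0,0.03],"angular": [0,0,0]},{"travel": [0,0,0.015],"angular": [0,0,0]}])

```text
time: 2.2
position: [0.4279, -0.0014, 0.0418]
tool_rot: [0.119, -3.135, 0.001]
ft_force: [-0.5, -0.1, 0.3]
grip_width: 0.006
```

>>> servo_tool(series=[{"travel": [0,0,0.01],"angular": [0,0,0]},{"travel": [0,0,0.005],"angular": [0,0,0]},{"travel": [0,0,0.003],"angular": [0,0,0]}])

```text
time: 2.5
position: [0.4306, -0.0019, 0.0266]
tool_rot: [-0.117, 3.139, 0.0]
ft_force: [-0.1, -0.0, 0.4]
grip_width: 0.004
```

```bash
python3 look.py 2 scene
```

```text
2.5 [ 0.43060713 -0.00192916  0.02655367] [-1.16715926e-01  3.13854677e+00  4.64342667e-04] [-0.05101475 -0.02066738  0.42462202] 0.0037071967445443063
tip [ 0.43061664 -0.00192556  0.01555367]
```

View pics/scene_2.png

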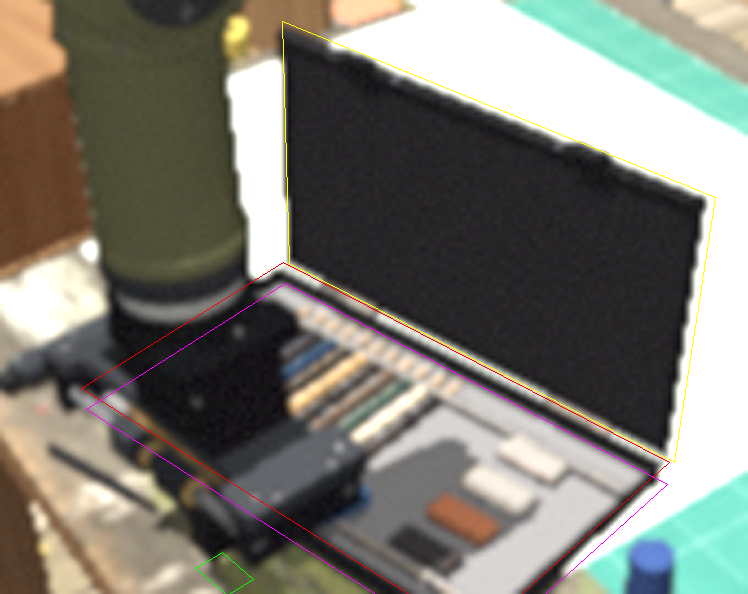

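>>> servo_tool(series=[{"travel": [0,0,0.005],"angular": [0,0,0]},{"travel": [0,0,0.005],"angular": [0,0,0]},{"travel": [0,0,0.004],"angular": [0,0,0]},{"travel": [0,0,0.002],"angular": [0,0,0]}])

```text
time: 2.95
position: [0.4298, -0.0026, 0.0098]
tool_rot: [0.115, -3.139, -0.0]
ft_force: [-0.6, 0.1, 0.0]
grip_width: 0.009
```

>>> servo_tool(series=[{"travel": [0,0,0.002],"angular": [0,0,0]},{"travel": [0,0,0.002],"angular": [0,0,0]}])

```text
time: 3.15
position: [0.4301, -0.0026, 0.0061]
tool_rot: [-0.115, 3.139, 0.0]
ft_force: [0.1, -0.3, -0.2]
grip_width: 0.006
```

>>> servo_tool(series=[{"travel": [0,0,0.003],"angular": [0,0,0]},{"travel": [0,0,0.003],"angular": [0,0,0]}])

```text
time: 3.35
position: [0.4301, -0.0026, 0.0]
tool_rot: [-0.115, 3.139, 0.0]
ft_force: [0.5, 0.8, -0.6]
grip_width: 0.002
```

```bash
python3 look.py 3 scene; python3 - <<'E'
import cv2
a=cv2.imread('pics/scene_3_raw.png');b=cv2.resize(a[190:280,230:350],None,fx=6,fy=6,interpolation=cv2.INTER_CUBIC);cv2.imwrite('pics/s3z.png',cv2.convertScaleAbs(b,alpha=2.2,beta=10))
E
```

```text
3.35 [ 4.30078466e-01 -2.56318295e-03  9.10088237e-07] [-1.15012704e-01  3.13923180e+00  1.61724742e-04] [ 0.53982921  0.78829722 -0.59851622] 0.002467821984457318
tip [ 0.43008122 -0.00256195 -0.01099909]
```

View pics/s3z.png

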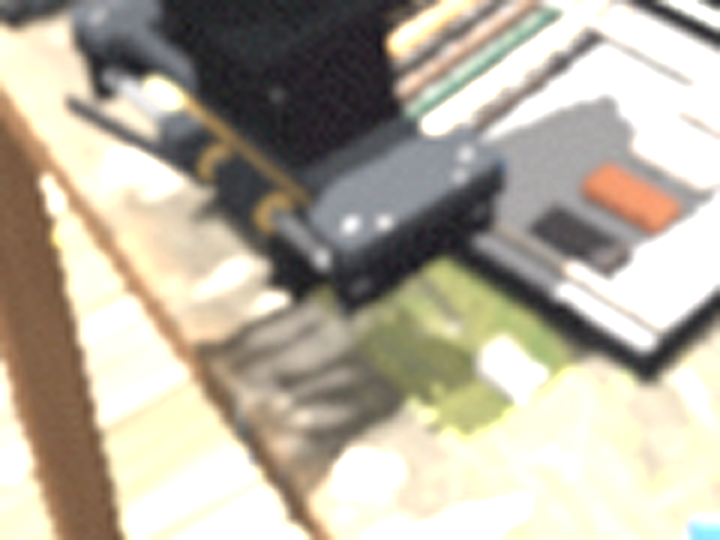

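>>> servo_tool(series=[{"travel": [0,0,0.002],"angular": [0,0,0]},{"travel": [0,0,0.002],"angular": [0,0,0]}])

```text
time: 3.6
position: [0.43, -0.0026, -0.004]
tool_rot: [-0.115, 3.139, 0.0]
ft_force: [0.7, 0.1, 0.5]
grip_width: 0.004
```

>>> servo_tool(series=[{"travel": [0,0,0.002],"angular": [0,0,0]},{"travel": [0,0,0.002],"angular": [0,0,0]}])

```text
time: 3.8
position: [0.43, -0.0026, -0.008]
tool_rot: [-0.115, 3.139, 0.0]
ft_force: [1.1, 0.5, -0.2]
grip_width: 0.004
```

>>> servo_tool(series=[{"travel": [0,0,0.002],"angular": [0,0,0]},{"travel": [0,0,0.002],"angular": [0,0,0]}])

```text
time: 4.0
position: [0.43, -0.0026, -0.012]
tool_rot: [-0.115, 3.139, 0.0]
ft_force: [0.2, 0.5, 3.6]
grip_width: 0.006
```

>>> servo_tool(series=[{"travel": [0,0,0.002],"angular": [0,0,0]},{"travel": [0,0,0.002],"angular": [0,0,0]}])

```text
time: 4.2
position: [0.4301, -0.0025, -0.0123]
tool_rot: [0.115, -3.136, -0.003]
ft_force: [-21.3, -3.0, 65.8]
grip_width: 0.004
```

>>> servo_tool(series=[{"travel": [0,0,-0.012],"angular": [0,0,0]},{"travel": [0,0,-0.02],"angular": [0,0,0]},{"travel": [0,0,0],"angular": [0,0,0]}])

```text
time: 4.5
position: [0.4321, -0.0023, 0.0181]
tool_rot: [-0.115, 3.135, 0.002]
ft_force: [0.4, 0.0, 0.6]
grip_width: 0.009
```

```bash
sed -i 's/\[0,0,.011\]/[0,0,-.012]/' look.py; python3 look.py 4 scene top
```

```text
4.5 [ 0.43209405 -0.00231616  0.0181206 ] [-1.14707208e-01  3.13496328e+00  1.97240858e-03] [0.3583668  0.01289921 0.58618927] 0.008859050089567354
tip [ 0.43204027 -0.00233322  0.03012047]
```

View pics/scene_4.png

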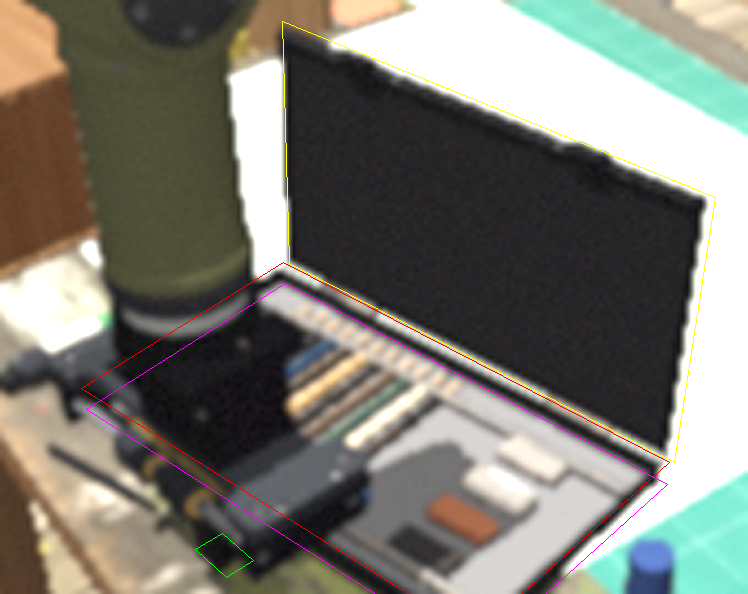

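View pics/top_4.png

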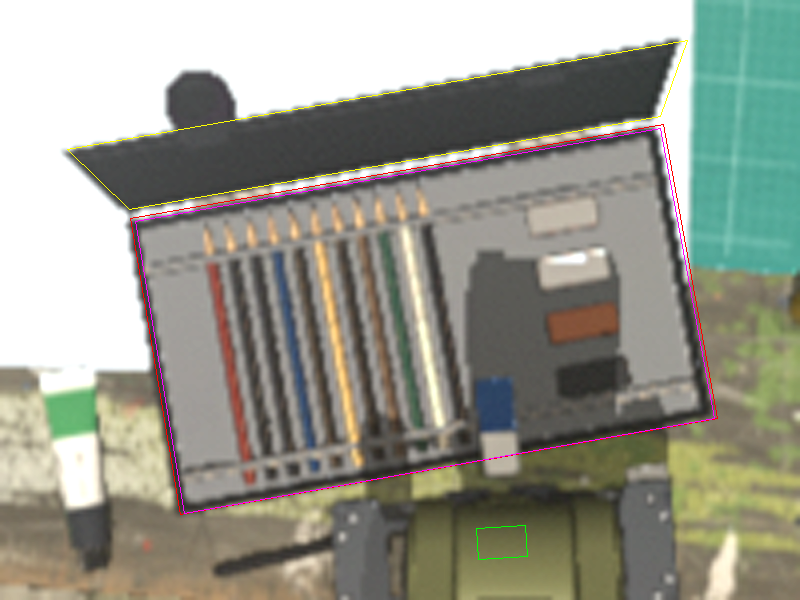

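>>> servo_tool(series=[{"travel": [-0.015,0,0],"angular": [0,0,0]},{"travel": [-0.008,0,0],"angular": [0,0,0]},{"travel": [-0.006,0,0],"angular": [0,0,0]},{"travel": [-0.006,0,0],"angular": [0,0,0]}])

```text
time: 5.0
position: [0.4646, -0.0001, 0.0155]
tool_rot: [0.115, -3.138, 0.001]
ft_force: [-0.2, 0.4, 0.5]
grip_width: 0.006
```

>>> servo_tool(series=[{"travel": [-0.005,0,0],"angular": [0,0,0]},{"travel": [-0.005,0,0],"angular": [0,0,0]},{"travel": [-0.005,0,0],"angular": [0,0,0]}])

```text
time: 5.3
position: [0.4801, 0.0011, 0.0161]
tool_rot: [0.115, -3.139, -0.0]
ft_force: [-0.6, -0.5, 0.2]
grip_width: 0.011
```

```bash
python3 look.py 5 scene top
```

```text
5.3 [0.48005519 0.00108401 0.01609118] [ 1.14806072e-01 -3.13927124e+00 -1.51682915e-04] [-0.61305776 -0.49573967  0.2115791 ] 0.011156215096686647
tip [0.4800579  0.00108295 0.02809118]
```

View pics/scene_5.png

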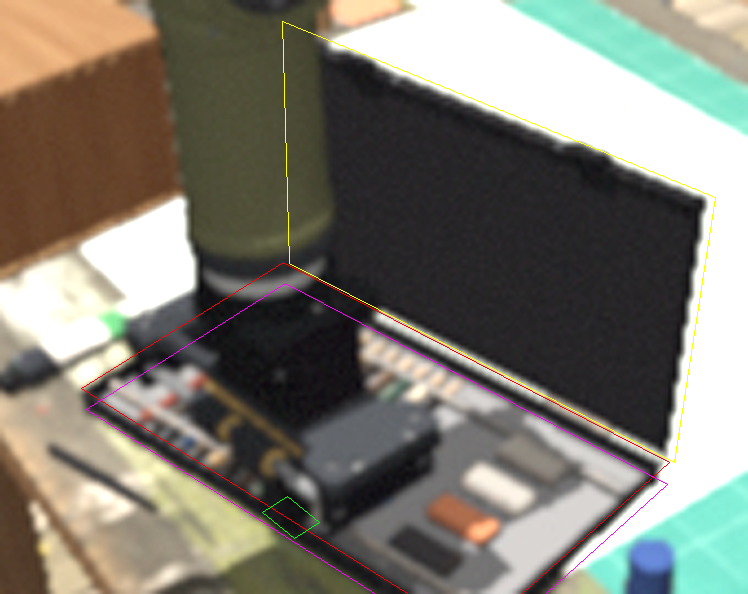

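View pics/top_5.png

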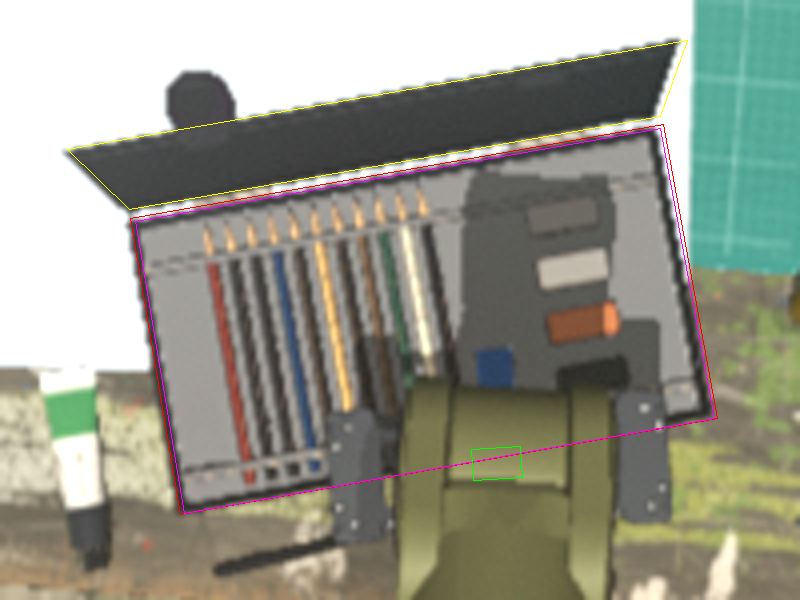

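>>> servo_tool(series=[{"travel": [-0.005,0,0.001],"angular": [0,0,0]},{"travel": [-0.005,0,0.002],"angular": [0,0,0]},{"travel": [-0.005,0,0],"angular": [0,0,0]},{"travel": [-0.005,0,0],"angular": [0,0,0]}])

```text
time: 5.8
position: [0.5002, 0.0026, 0.0131]
tool_rot: [0.115, -3.139, 0.0]
ft_force: [0.9, -0.7, -0.1]
grip_width: 0.004
```

```bash
python3 look.py 6 top scene
```

```text
5.8 [0.50017292 0.00258854 0.0130881 ] [ 1.15110251e-01 -3.13938874e+00  9.49800855e-06] [ 0.893628   -0.74321868 -0.13293304] 0.004153443181008044
tip [0.50017405 0.00258866 0.0250881 ]
```

View pics/top_6.png

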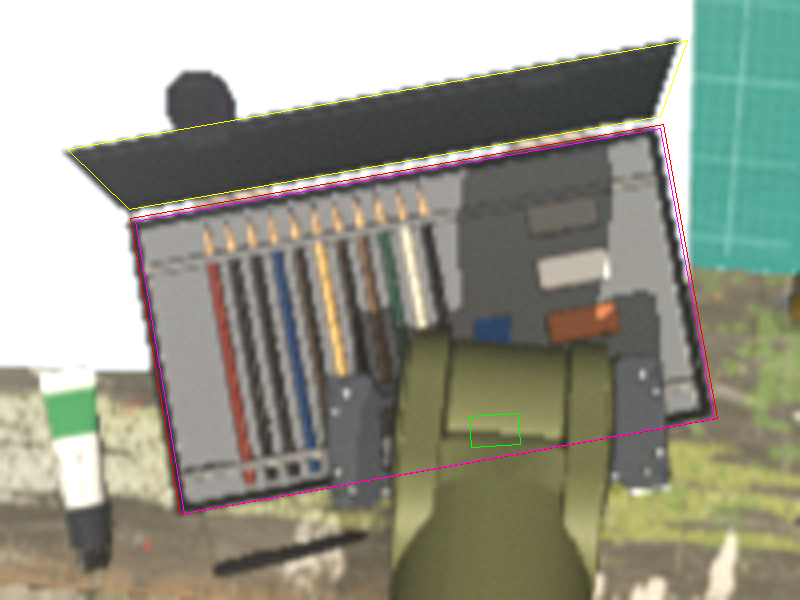

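View pics/scene_6.png

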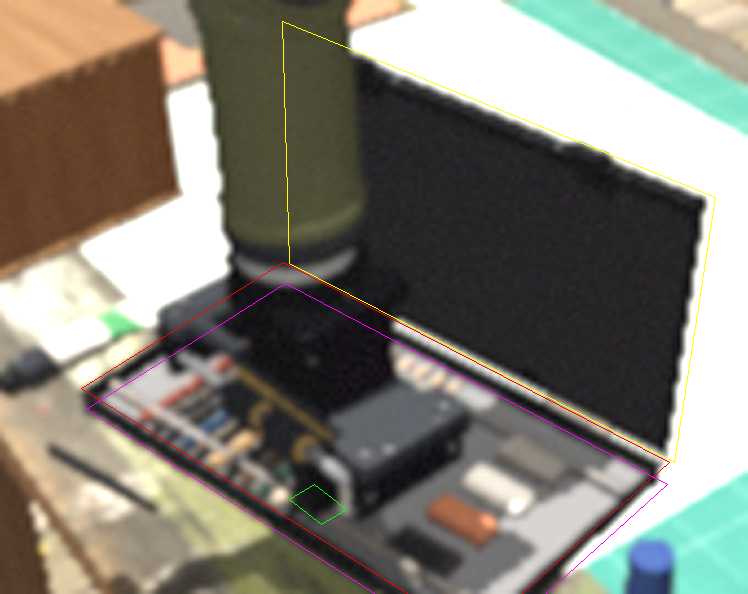

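```bash
cat >> h.py <<'E'
def tocase(P):
    x,y,yaw,th=np.load('case.npy'); return R.from_euler('z',-yaw).apply(np.asarray(P)-[x,y,.003])
E
python3 - <<'E'
from h import *
for uv in[(475,320),(511,316)]:
  for z in(.01,.02): print(uv,z,tocase(ray('top',un(uv,4,(200,130)),z)).round(4))
print('tip',tocase([.5002,.0026,.025]))
# fiducials: ribs & rims along u~495 : front rib bottom/back rib, last pencil right edge
for uv in [(540,404),(540,391),(600,185),(435,230),(455,380),(535,345)]: print(uv,tocase(ray('top',un(uv,4,(200,130)),.017)).round(4))
E
```

```text
(475, 320) 0.01 [-0.006  -0.0313  0.007 ]
(475, 320) 0.02 [-0.0065 -0.0312  0.017 ]
(511, 316) 0.01 [-0.0075 -0.0538  0.007 ]
(511, 316) 0.02 [-0.0079 -0.0536  0.017 ]
tip [-0.07543074 -0.03155364  0.022     ]
(540, 404) [-0.0645 -0.0617  0.014 ]
(540, 391) [-0.0566 -0.0631  0.014 ]
(600, 185) [ 0.0627 -0.1224  0.014 ]
(435, 230) [ 0.053  -0.0166  0.014 ]
(455, 380) [-0.0407 -0.0126  0.014 ]
(535, 345) [-0.0281 -0.0651  0.014 ]
```

>>> servo_tool(series=[{"travel": [-0.004,0,0],"angular": [0,0,0]},{"travel": [-0.003,0,0.002],"angular": [0,0,0]},{"travel": [-0.004,0,0.002],"angular": [0,0,0]},{"travel": [-0.004,0,0],"angular": [0,0,0]}])

```text
time: 6.3
position: [0.5148, 0.0037, 0.0088]
tool_rot: [0.115, -3.139, 0.0]
ft_force: [-0.5, 0.1, 0.2]
grip_width: 0.004
```

```bash
python3 look.py 7 top scene
```

```text
6.3 [0.51479457 0.00367258 0.00881661] [ 1.15088051e-01 -3.13899401e+00  5.51760506e-05] [-0.49421863  0.12448091  0.16554496] 0.004472395231696635
tip [0.51480042 0.00367321 0.0208166 ]
```

View pics/top_7.png

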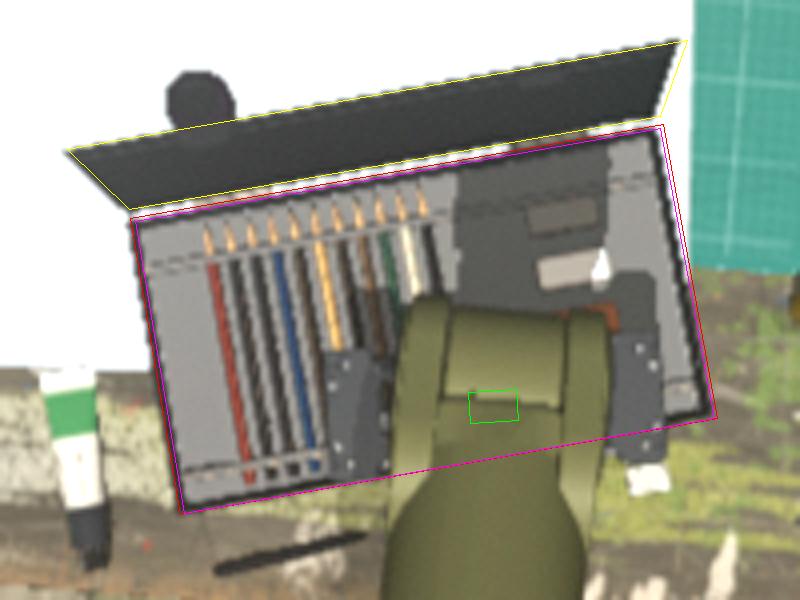

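View pics/scene_7.png

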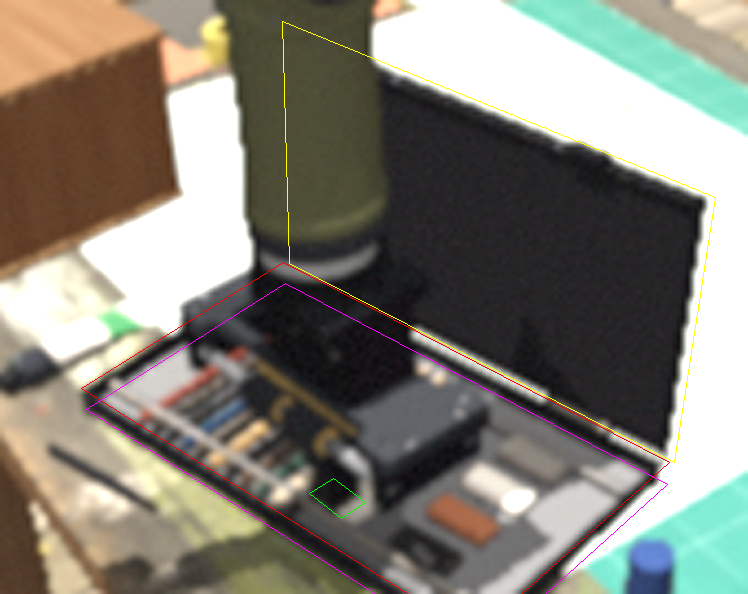

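>>> servo_tool(series=[{"travel": [0.002,0,-0.03],"angular": [0,0,0]},{"travel": [0.02,0,-0.045],"angular": [0,0,0]},{"travel": [0.04,0,-0.03],"angular": [0,0,0]},{"travel": [0.03,0,-0.03],"angular": [0,0,0]}])

```text
time: 6.8
position: [0.4214, -0.0037, 0.1452]
tool_rot: [0.114, -3.139, 0.0]
ft_force: [-0.1, 0.8, 1.1]
grip_width: 0.002
```

```bash
python3 look.py 8 top scene
```

```text
6.8 [ 0.42139217 -0.00369081  0.14521944] [ 1.13834638e-01 -3.13910458e+00  3.18405978e-04] [-0.05498857  0.82004223  1.11692433] 0.002169435548633122
tip [ 0.42139717 -0.00368819  0.15721943]
```

View pics/top_8.png

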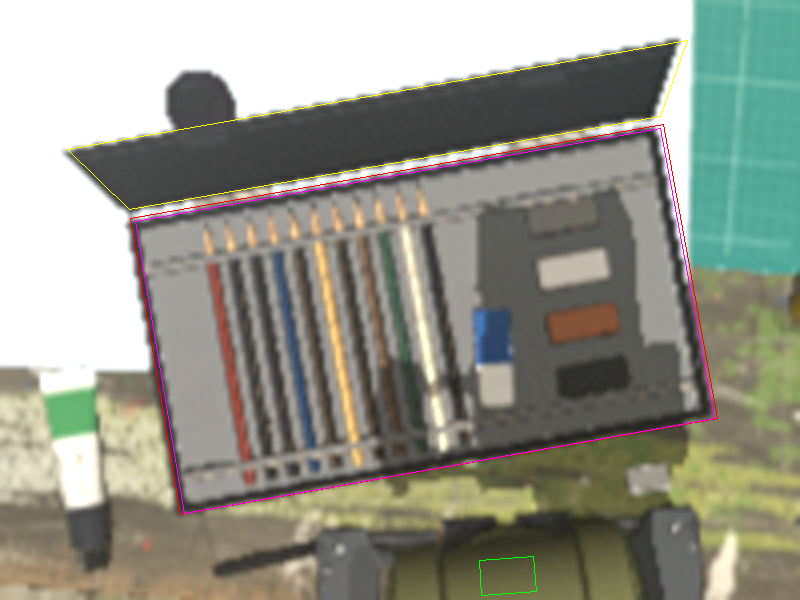

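View pics/scene_8.png

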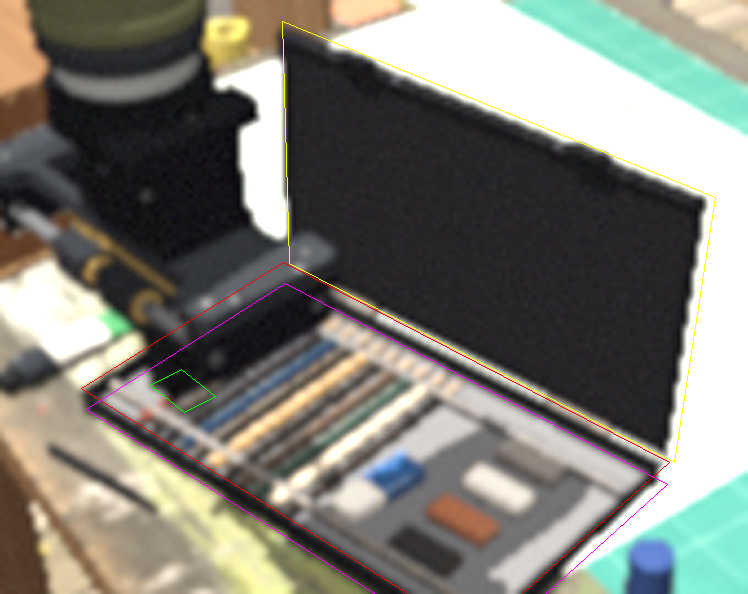

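```bash
python3 - <<'E'
from h import *
for uv in[(473,310),(510,308),(481,407),(515,406)]:
  print(uv,tocase(ray('top',un(uv,4,(200,130)),.019)).round(4))
for n,o,s,f,c in(('top',(300,190),(60,60),10,0),('scene',(285,185),(70,60),10,0)):
  a=cv2.imread(f'pics/{n}_8_raw.png')[o[1]:o[1]+s[1],o[0]:o[0]+s[0]]
  b=cv2.convertScaleAbs(cv2.resize(a,None,fx=f,fy=f,interpolation=cv2.INTER_CUBIC),alpha=2)
  cv2.imwrite(f'pics/{n}8z.png',b)
E
```

```text
(473, 310) [-0.0001 -0.0311  0.016 ]
(510, 308) [-0.0029 -0.0539  0.016 ]
(481, 407) [-0.0599 -0.0255  0.016 ]
(515, 406) [-0.063  -0.0462  0.016 ]
```

View pics/top8z.png

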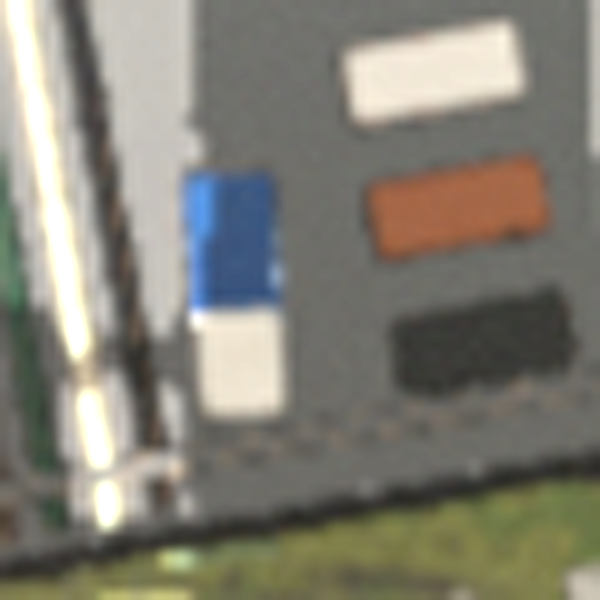

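View pics/scene8z.png

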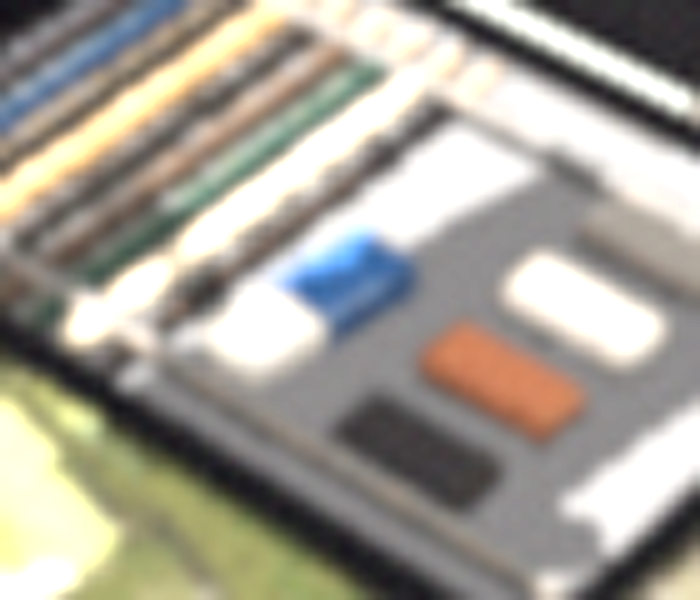

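>>> servo_tool(series=[{"travel": [-0.02,0.005,-0.045],"angular": [0,0,0]},{"travel": [-0.02,0.005,-0.045],"angular": [0,0,0]},{"travel": [-0.03,0.008,-0.035],"angular": [0,0,0]},{"travel": [-0.048,0.01,0],"angular": [0,0,0]},{"travel": [-0.048,0.01,0],"angular": [0,0,0]}])

```text
time: 7.4
position: [0.5886, 0.048, 0.2701]
tool_rot: [-0.117, 3.136, 0.002]
ft_force: [-0.6, 0.0, 0.8]
grip_width: 0.008
```

>>> servo_tool(series=[{"travel": [-0.048,0.01,0],"angular": [0,0,0]},{"travel": [-0.048,0.01,0],"angular": [0,0,0]},{"travel": [-0.035,0.0,0],"angular": [0,0,0]},{"travel": [0,0,0],"angular": [0,0,-0.114]}])

```text
time: 7.8
position: [0.7181, 0.0779, 0.2622]
tool_rot: [0.3, -3.121, 0.006]
ft_force: [-0.3, -0.3, -1.0]
grip_width: 0.005
```

```bash
python3 look.py 9 scene top
```

```text
7.8 [0.71814655 0.07785382 0.26216363] [ 0.29956407 -3.12144261  0.00605706] [-0.3373999  -0.26954352 -1.00666003] 0.004727931912408706
tip [0.71821144 0.07790662 0.27416334]
```

View pics/scene_9.png

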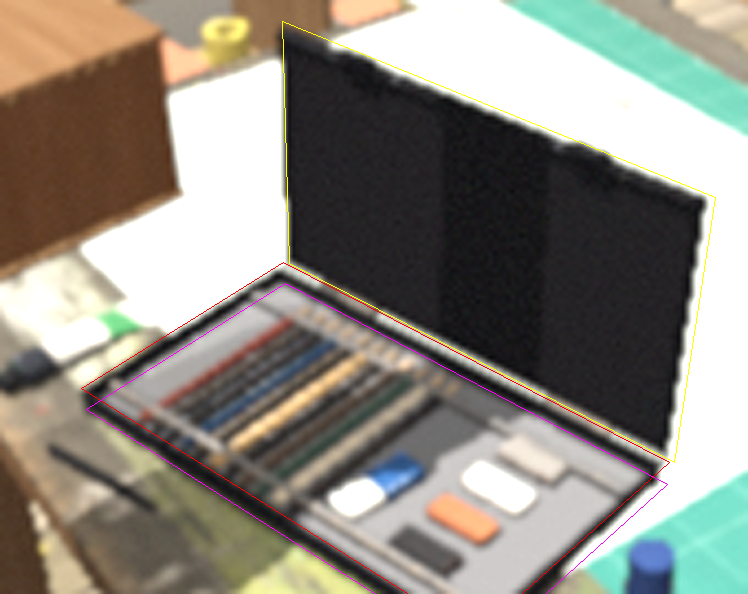

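View pics/top_9.png

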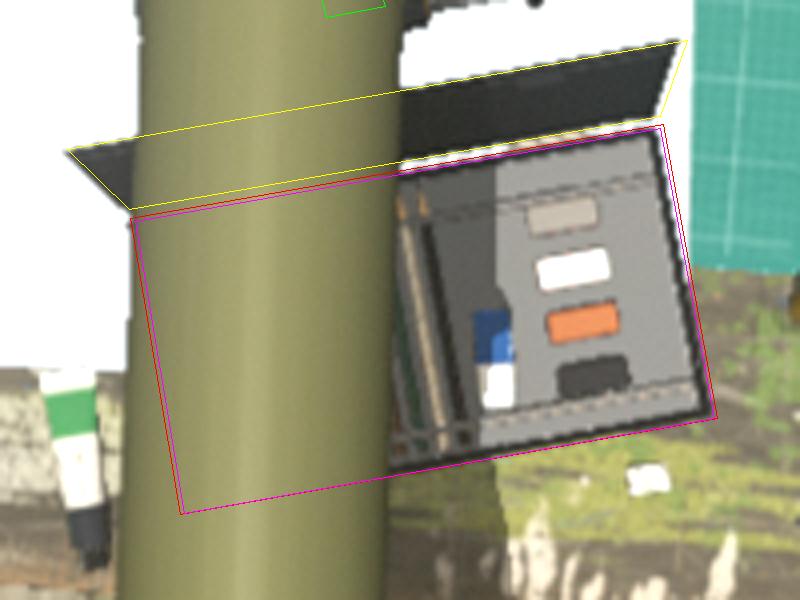

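>>> servo_tool(series=[{"travel": [0,0,0.03],"angular": [0,0,0]},{"travel": [0,0,0.04],"angular": [0,0,0]},{"travel": [0,0,0.025],"angular": [0,0,0]},{"travel": [0,0,0],"angular": [0,0,0]}])

```text
time: 8.3
position: [0.7119, 0.0766, 0.1695]
tool_rot: [0.289, -3.12, -0.0]
ft_force: [1.0, -0.5, 0.0]
grip_width: 0.004
```

```bash
python3 look.py 10 scene; python3 - <<'E'
import cv2
a=cv2.imread('pics/scene_10_raw.png');b=cv2.resize(a[10:210,230:430],None,fx=3,fy=3,interpolation=cv2.INTER_CUBIC);cv2.imwrite('pics/s10z.png',cv2.convertScaleAbs(b,alpha=2.2,beta=10))
E
```

```text
8.3 [0.71185538 0.07663808 0.16950795] [ 2.89269082e-01 -3.12046770e+00 -4.90445091e-04] [ 0.98804789 -0.51488169  0.01324342] 0.0038711976542627467
tip [0.71194828 0.07664292 0.18150759]
```

View pics/s10z.png

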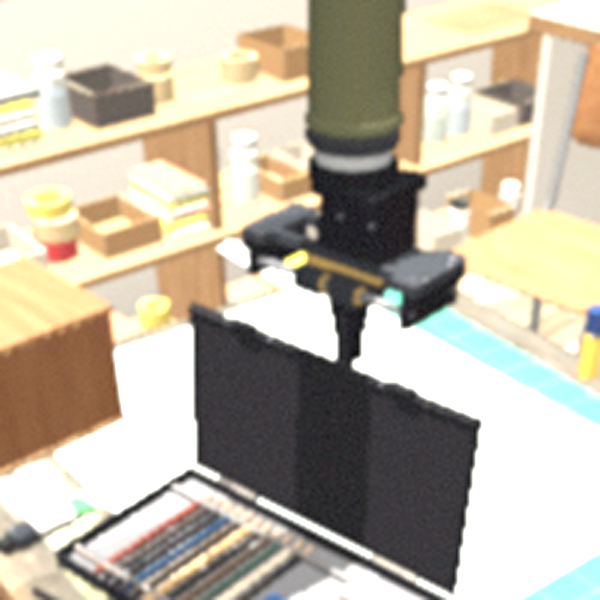

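>>> servo_tool(series=[{"travel": [0.015,0,0.003],"angular": [0,0,0]},{"travel": [0.01,0,0.002],"angular": [0,0,0]},{"travel": [0.008,0,0],"angular": [0,0,0]},{"travel": [0.008,0,0],"angular": [0,0,0]}])

```text
time: 8.75
position: [0.6756, 0.0687, 0.1716]
tool_rot: [-0.292, 3.124, 0.001]
ft_force: [1.0, -0.3, 0.7]
grip_width: 0.004
```

>>> servo_tool(series=[{"travel": [0.01,0,0],"angular": [0,0,0]},{"travel": [0.01,0,0.001],"angular": [0,0,0]},{"travel": [0.01,0,0.002],"angular": [0,0,0]},{"travel": [0.01,0,0.002],"angular": [0,0,0]}])

```text
time: 9.15
position: [0.6344, 0.0612, 0.164]
tool_rot: [0.293, -3.128, -0.0]
ft_force: [0.2, 0.2, 0.2]
grip_width: 0.01
```

```bash
python3 look.py 11 scene; python3 - <<'E'
import cv2
a=cv2.imread('pics/scene_11_raw.png');b=cv2.resize(a[10:260,230:430],None,fx=2.4,fy=2.4,interpolation=cv2.INTER_CUBIC);cv2.imwrite('pics/s11z.png',cv2.convertScaleAbs(b,alpha=2.2,beta=10))
E
```

```text
9.15 [0.63441131 0.06121288 0.16400907] [ 2.93495972e-01 -3.12767648e+00 -1.96328978e-04] [0.21761106 0.23464593 0.19604982] 0.010160331383602712
tip [0.63441355 0.06121158 0.17600907]
```

View pics/s11z.png

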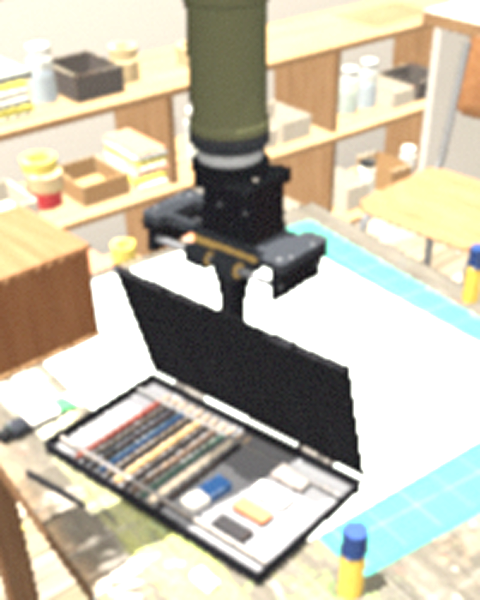

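>>> servo_tool(series=[{"travel": [0.011,0,0.004],"angular": [0,0,0]},{"travel": [0.011,0,0.005],"angular": [0,0,0]},{"travel": [0.011,0,0.005],"angular": [0,0,0]},{"travel": [0.011,0,0.006],"angular": [0,0,0]},{"travel": [0.011,0,0.006],"angular": [0,0,0]}])

```text
time: 9.7
position: [0.5805, 0.051, 0.1376]
tool_rot: [0.294, -3.127, -0.0]
ft_force: [1.5, 0.1, -0.2]
grip_width: 0.01
```

```bash
cat > lk.py <<'E'
import sys
from h import *
t=sys.argv[1]
s=ctrl.get_state(); print(s['time'],'tipcase',tocase(s['position']).round(4),'tip world z',s['position'][2]+.012,s['ft_force'].round(1))
a=ctrl.get_image('scene')[:,:,::-1]; cv2.imwrite(f'pics/lk{t}_raw.png',a);b=cv2.resize(a[10:260,230:430],None,fx=2.4,fy=2.4,interpolation=cv2.INTER_CUBIC);cv2.imwrite(f'pics/lk{t}.png',cv2.convertScaleAbs(b,alpha=2.2,beta=10))
E
python3 lk.py 12
```

```text
9.7 tipcase [0.0124 0.0012 0.1346] tip world z 0.14962411000325307 [ 1.5  0.1 -0.2]
```

View pics/lk12.png

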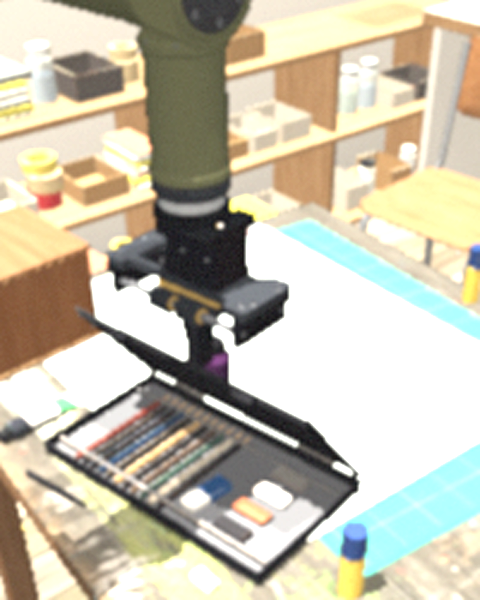

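>>> servo_tool(series=[{"travel": [0.013,0,0.008],"angular": [0,0,0]},{"travel": [0.014,0,0.009],"angular": [0,0,0]},{"travel": [0.01,0,0.01],"angular": [0,0,0]},{"travel": [0.01,0,0.01],"angular": [0,0,0]},{"travel": [0.01,0,0.01],"angular": [0,0,0]}])

```text
time: 10.25
position: [0.5247, 0.0405, 0.0907]
tool_rot: [0.294, -3.127, -0.0]
ft_force: [-0.1, 0.7, -0.1]
grip_width: 0.004
```

```bash
python3 lk.py 13
```

```text
10.25 tipcase [-0.0443  0.0012  0.0877] tip world z 0.10270392576561718 [-0.1  0.7 -0.1]
```

View pics/lk13.png

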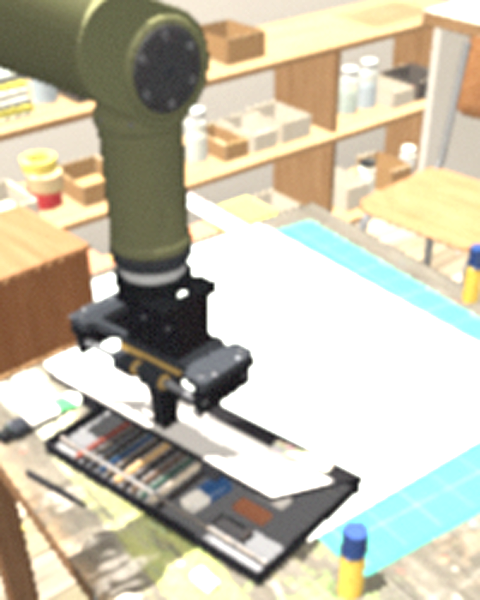

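>>> servo_tool(series=[{"travel": [0.007,0,0.01],"angular": [0,0,0]},{"travel": [0.007,0,0.01],"angular": [0,0,0]},{"travel": [0.007,0,0.01],"angular": [0,0,0]},{"travel": [0.006,0,0.01],"angular": [0,0,0]},{"travel": [0.005,0,0.01],"angular": [0,0,0]}])

```text
time: 10.8
position: [0.4933, 0.0345, 0.0403]
tool_rot: [0.294, -3.128, -0.0]
ft_force: [-0.5, 0.2, -0.3]
grip_width: 0.004
```

>>> servo_tool(series=[{"travel": [0.005,0,0.009],"angular": [0,0,0]},{"travel": [0.003,0,0.008],"angular": [0,0,0]},{"travel": [0,0,0.006],"angular": [0,0,0]}])

```text
time: 11.1
position: [0.4855, 0.033, 0.0174]
tool_rot: [0.293, -3.127, -0.0]
ft_force: [-0.3, -0.5, -0.3]
grip_width: 0.005
```

```bash
python3 lk.py 14
```

```text
11.1 tipcase [-0.0843  0.0011  0.0144] tip world z 0.029368678297477323 [-0.3 -0.5 -0.3]
```

View pics/lk14.png

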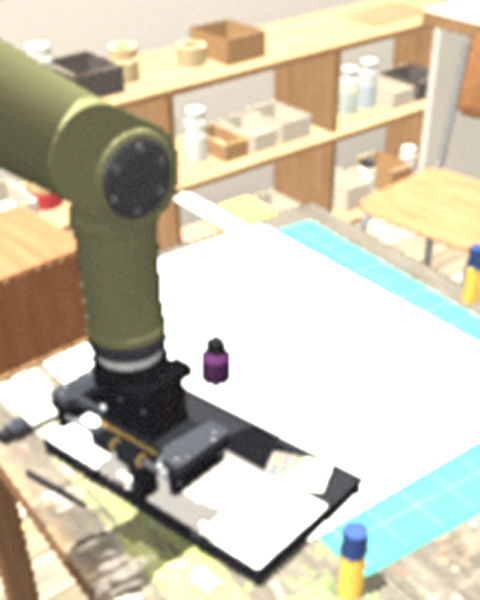

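>>> servo_tool(series=[{"travel": [0,0,0.003],"angular": [0,0,0]},{"travel": [0,0,0.002],"angular": [0,0,0]},{"travel": [0,0,0.002],"angular": [0,0,0]}])

```text
time: 11.45
position: [0.4866, 0.0332, 0.0118]
tool_rot: [-0.294, 3.127, 0.0]
ft_force: [-5.9, -0.9, 21.5]
grip_width: 0.004
```

>>> servo_tool(series=[{"travel": [0,0,0.001],"angular": [0,0,0]},{"travel": [0,0,0],"angular": [0,0,0]},{"travel": [0,0,0],"angular": [0,0,0]}])

```text
time: 11.75
position: [0.4866, 0.0332, 0.0119]
tool_rot: [-0.293, 3.128, 0.002]
ft_force: [-4.3, -0.8, 14.0]
grip_width: 0.002
```

>>> servo_tool(series=[{"travel": [0,0,-0.01],"angular": [0,0,0]},{"travel": [0,0,-0.04],"angular": [0,0,0]},{"travel": [0,0,-0.045],"angular": [0,0,0]},{"travel": [0.03,0,-0.035],"angular": [0,0,0]},{"travel": [0.03,0,-0.03],"angular": [0,0,0]}])

```text
time: 12.25
position: [0.4275, 0.0215, 0.1726]
tool_rot: [-0.292, 3.125, -0.001]
ft_force: [-0.2, 1.4, 0.4]
grip_width: 0.003
```

```bash
python3 lk.py 15; python3 - <<'E'
from h import *
p=np.load('case.npy');p[3]=0
im=ctrl.get_image('top')[:,:,::-1].copy();overlay(im,'top',p,(200,130),4,(200,150),'pics/top_15.png')
E
```

```text
12.25 tipcase [-0.1434  0.0004  0.1696] tip world z 0.18461130892902897 [-0.2  1.4  0.4]
```

View pics/lk15.png

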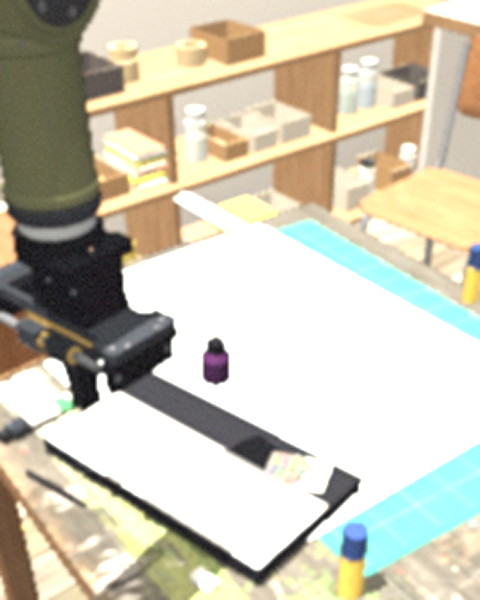

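View pics/top_15.png

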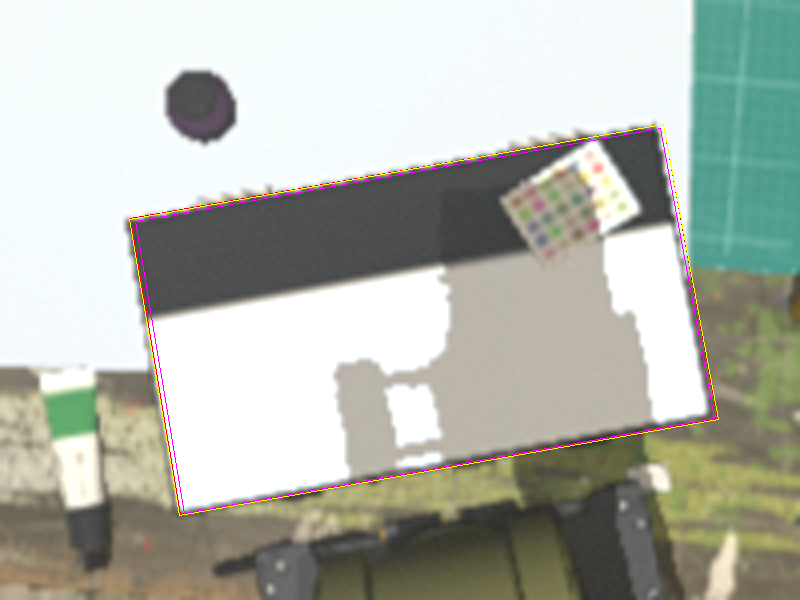

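>>> servo_tool(series=[{"travel": [0,0,-0.03],"angular": [0,0,0]},{"travel": [0,0,-0.02],"angular": [0,0,0]},{"travel": [0,0,0],"angular": [0,0,0]},{"travel": [0,0,0],"angular": [0,0,0]}])

```text
time: 12.75
position: [0.4272, 0.0219, 0.2197]
tool_rot: [-0.294, 3.128, -0.0]
ft_force: [-0.1, -0.6, -0.2]
grip_width: 0.006
```

```bash
python3 - <<'E'
from h import *
a=ctrl.get_image('scene')[:,:,::-1].astype(int); b=cv2.imread('pics/lk15_raw.png').astype(int)
t=ctrl.get_image('top')[:,:,::-1];cv2.imwrite('pics/topf.png',cv2.convertScaleAbs(cv2.resize(t[130:280,200:400],None,fx=4,fy=4),alpha=1.8))
print(abs(a-b)[165:250,290:380].max(), abs(a-b)[165:250,290:380].mean())
E
```

```text
175 4.63755991285403
```

View pics/topf.png

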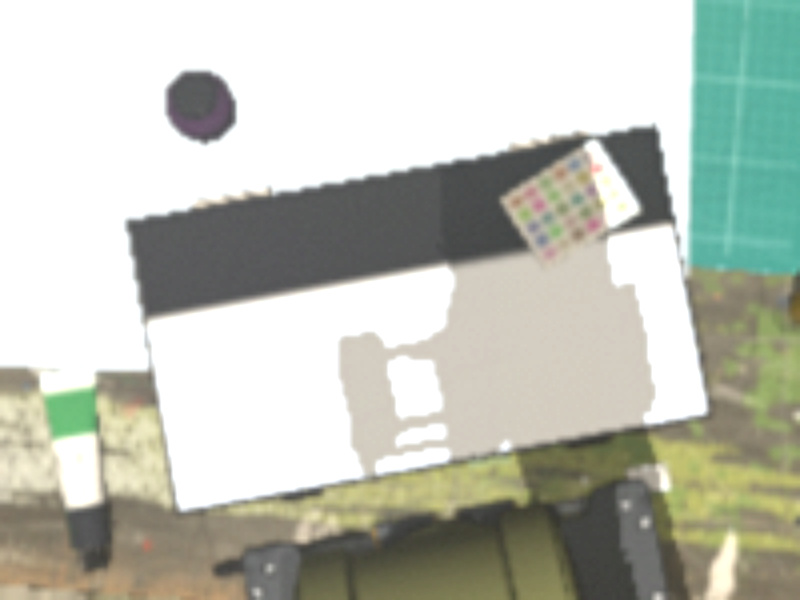

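The lid sits flat in the case outline, with its front corners at (180,510) and (708,413) in the zoom. The bottle, paint tube, sharpener and lead holder look to be where they were at the start.

```bash
python3 -c "
from bench import ctrl
print(ctrl.close_job())"
```

```text
the job is handed in; nothing more can be done
None
```

The case is packed and shut, and I handed the job in at about 12.9 s of the 46 s allowed. With closed fingertips I pushed the eraser over the rim and front rib onto the tray floor. I then pushed the lid over from behind and pressed its front edge down, with about 21 N at most.

**Last checks**
- **Eraser:** before the lid closed, both cameras showed it past the front rib, between the pencils and the small erasers. The fingertip had also passed over its rear end at about 21 mm above the table with no force, so it was lying flat.
- **Lid:** pressing stopped firmly with the fingertip 24 mm above the table, which is the shut height. The top view after I withdrew showed the lid flat on the case outline.
- **Other things on the table:** I saw nothing moved. The gripper partly hid the lead holder and sharpener in the last top view, and I did not recheck the glue stick closely.

**What disagreed**
- **Fingertip length:** a deliberate touch on the table (about 66 N) put the real fingertips about 23 mm higher than the stated tool geometry. I used the measured value.
- **Case position:** the two cameras' estimates differed by about 5–8 mm, so I relied mainly on the top camera.
- **Final picture comparison:** I compared the last two scene pictures over the lid area. It was inconclusive (mean difference 4.6, maximum 175); I put that down to the arm's moving shadow.

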